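# Tip loose nuts into the next bin of the parts carousel

## Robot

A 6-joint arm with a two-finger parallel gripper is mounted at the origin on the work surface. World frame = base frame: x ahead of the robot, y to its left, z up, the work surface at z = 0. Lengths are in m, angles in rad, forces in N, time in s.
With the tool pointing down it reaches from about 0.35 to 0.975 m from the base axis. Payload 4.9 kg.
Tool frame: the origin (TCP) lies on the mounting face of the last link; the fingertips stand 173 mm ahead of it and the grasp point (between the pads) lies ctrl.pinch_z ahead of it (ctrl.pinch_z is the distance from the TCP to the grasp point, in m); z points along the fingers, y is the line along which they close (so a half turn about z gives the same grasp; the last joint's range is limited). The gripper opens to 85 mm and grips with 20 to 120 N. Pads are 22 mm wide; open, the fingers measure 114 mm over their backs; the gripper's body (76 mm by 85 mm) begins 54 mm behind the grasp point. The pads swing forward as they close: fully open they stand 13 mm farther back than shut.
Start: joints at [1.104, 0.053, 1.613, -0, 1.476, -0.119], TCP at [0.213, 0.588, 0.405] pointing down, gripper open.
Joint ranges: [-3.01, 3.01], [-1.01, 2.22], [0.06, 2.58], [-1.02, 4.17], [0.09, 2.62], [-3.14, 3.14]. Speed limits (rad/s): [2.57, 2.57, 3.14, 3.14, 3.14, 3.14].

## Interface

Orientations are given as a rotation vector (axis times angle).
In Python, from station import telemetry, eyes, ctrl gives the robot as it stands.
- The arm moves only by the tool apply_moves, never from a script. Its argument "plan" is a list of rows, each a list of 5 numbers: the finger opening in m, from 0 to 0.0854, then the shift along the tool's x, y, z in m, then the turn about the tool's z in rad. In form: [[jaw, x, y, z, roll], ...]. A call has 1 to 12 rows; each row is the pose to reach, as a shift and turn from the pose commanded when the call began, along the tool's axes at that moment; what a row does not reach only later rows make up. A row lasts 1/12 s, in which the tool goes at most 41.7 mm and 7.16 degrees, less where a joint would pass 70% of its speed; a pose out of reach is approached as far as the arm can. A call with a gripper value outside its range is refused whole. The fingers move at their own pace and stop on an object; "newtons" is the grip in N (left out, the last holds). Time passes only in rows, so rows that repeat a pose let the fingers close. It gives the time, the measured TCP pose, the force, the opening and the grip force at its end, in the units of the state.
- telemetry.get_obs(): the state, without advancing time (a new reading comes with each control period).
- eyes.get_image(name): name is "scene" or "top" or "wrist"; returns a dict with "img" (420x560x3 uint8, blue, green, red), "range_z" (420x560 float32, m along the optical axis (not along the pixel's ray), 0 where there is no reading), "K" (3x3 intrinsics, pixels), "pose" (4x4, takes a point from camera to world coordinates); the wrist camera has in their place "hand_eye" (4x4, takes a point from camera to tool coordinates, whose origin is the TCP and whose axes are the flange's). Camera axes: x right, y down, z forward; pixel columns grow to the right and rows downward; lengths in m; the calibration is good to about 2 mm. A picture is of the moment at which its call begins: read the wrist's pose just before it.
- ctrl.finish_job(): hands the job in; it is judged then, once.
Trained networks look in a picture, given as the dict that the camera call returned (one of the last four; its "shot" number tells which), for a name from the list of things; names that differ only in an ending like _2 or _b are one class to them, and where a whole thing is asked for, a point or a joint stands for the part that bears it (a point fixed in the world has none). Each returns a list of dicts, best first, with "confidence" (0 to 1); they miss things now and then, are a little off and sometimes report something else, mostly with a low value. They report only what shows in the picture. A call takes as long as a camera call.
- eyes.search_frame(thing, picture): "box" ([left, top, right, bottom] in pixels, round what is visible of it).
- eyes.outline_of(thing, picture): "region" (420x560 bool, what is visible of it) and "box" ([left, top, right, bottom] in pixels, round what is visible of it).
- eyes.tip_of(thing, picture): "point" ([column, row] in pixels: a listed point, or the origin of a listed thing).
The state is a dict: "t": time; "q": joint angles; "dq": joint speeds; "effort": joint torques, N m; "tool_pos": TCP position; "tool_rot": TCP orientation; "contact_force": force on the tool from outside, world axes, zero at the start; "wrist_torque": the same for the moment, N m; "opening": finger opening in m; "grip_force": force on a finger pad.
Only numpy, scipy, OpenCV 4.12 (cv2) and the standard library are available. Lean on these libraries where they do the work, as an engineer would, in place of code of your own. Each camera call takes 0.05 s, during which the arm holds its last target. There are 200 camera calls.

## Task

Lower the raised tipping tray fully and lay every loose hex nut from the bench on it, and push the parts carousel clockwise by its pegs to its next detent, so that the empty green bin stands under the tray's lip. Then raise the tray by its red handle so that all the nuts slide into the green bin, lower the tray fully again, and push the carousel clockwise one more detent so that the empty blue bin waits under the lip. Never turn the carousel backwards, and leave the other things on the bench alone.

Things in the scene. Friction and masses are not known exactly. Their poses are not given: they have to be found in the camera images.
- tray (a joint): Hinge of the tipping tray (aluminium, red hoop handle, on blue cheek plates beside the carousel). rad: 0 = fully down, level; grows as the handle end is raised; stop at 1.05. Starts raised. The stiff damped hinge (about 1.1 N m) keeps the tray where it is left; moving it takes up to 12 N at the handle. The hinge line runs along x of tray_floor through that point.
- tray_floor (a point): Middle of the tray's open pouring lip, on its floor, 115 mm above the bench. Axes turn with the tray: x across, y from lip back to handle end, z up out of the floor. Floor inside: 96 mm wide, 196 long; walls 4 mm thick, 30 high at sides and back, none at the lip. Cheek plates reach 67 mm to either side, as high as 129 mm. Nuts slide when the floor leans over 26 to 36 degrees.
- tray_handle (a point): Middle of the red hoop's straight round crossbar: 12 mm thick, 90 mm long along the tray's x, at y 215, z 75 mm in the axes of tray_floor; free space below and on both sides of it. With the tray level it is 190 mm above the bench; it travels on an arc of 228 mm radius about the hinge line.
- carousel (a joint): Angle of the parts carousel, an aluminium disc (radius 185 mm, top 46 mm above the bench) with four bins and four pegs. rad: 0 at the start, grows CLOCKWISE seen from above (yellow arrows). Sprung detents every 1.571 (90 degrees): 3 to 5 N on a peg pushes it over the crest midway between two; then it runs on by itself into the next and settles within about 0.05 rad.
- carousel_axis (a point): The carousel's upright axis at the height of the disc's top; does not turn. Its x, y are the fixed station's axes, also the level tray's: the tray's lip lies 135 mm from here along +y, 69 mm higher, over the outer edge of the bin there. A hub (radius 30, height 68 mm) stands here.
- peg_1 (a point): Top centre of one of the carousel's four push pegs, which stand 90 degrees apart: upright, black with a yellow cap, 20 to 22 mm thick, 53 mm high above the disc, 165 mm from the axis, midway between two bins (about 45 mm free to the bins' walls on each side). The pegs pass below the tray.
- peg_2 (a point): Top centre of one of the carousel's four push pegs, which stand 90 degrees apart: upright, black with a yellow cap, 20 to 22 mm thick, 53 mm high above the disc, 165 mm from the axis, midway between two bins (about 45 mm free to the bins' walls on each side). The pegs pass below the tray.
- bin_b (a point): Middle of the inner floor (3 mm above the disc) of the empty GREEN bin; at the start on the robot's side, it is next to come under the lip. Axes turn with the carousel: x radial (inside +-38 mm), y tangential (+-52). All bins are fixed on the disc, middle 102 mm from its axis, walls 4 mm thick, 45 high (75 on the hub side), outermost face 145 mm from the axis.
- bin_c (a point): Middle of the inner floor of the empty BLUE bin, which follows the green one and comes under the lip at the second detent. The two red bins (one under the lip at the start) are full of old fasteners, fixed in them.
- nut_0: Big steel hex nut lying flat on the bench, 36 mm across flats, 41.6 mm across corners, 22 mm high, about 0.11 kg. Origin: middle of its underside; z along the bore, x square to a pair of flats (so also at every 60 degrees). Two to four of the five are present.
- nut_1: Big steel hex nut lying flat on the bench, 36 mm across flats, 41.6 mm across corners, 22 mm high, about 0.11 kg. Origin: middle of its underside; z along the bore, x square to a pair of flats (so also at every 60 degrees). Two to four of the five are present.
- nut_2: Big steel hex nut lying flat on the bench, 36 mm across flats, 41.6 mm across corners, 22 mm high, about 0.11 kg. Origin: middle of its underside; z along the bore, x square to a pair of flats (so also at every 60 degrees). Two to four of the five are present.
- nut_3: Big steel hex nut lying flat on the bench, 36 mm across flats, 41.6 mm across corners, 22 mm high, about 0.11 kg. Origin: middle of its underside; z along the bore, x square to a pair of flats (so also at every 60 degrees). Two to four of the five are present.
- nut_4: Big steel hex nut lying flat on the bench, 36 mm across flats, 41.6 mm across corners, 22 mm high, about 0.11 kg. Origin: middle of its underside; z along the bore, x square to a pair of flats (so also at every 60 degrees). Two to four of the five are present.
- screwdriver: Screwdriver, near the robot to the left. Not part of the job: leave it alone. Origin: centre of its underside.
- offcut: Small wooden offcut block 60 x 40 x 30 mm. Not part of the job: leave it alone. Origin: centre of its underside.
- washer: Flat brass washer, 50 mm wide, 6 mm thick. Not part of the job: leave it alone. Origin: centre of its underside.
- jar: Glass screw jar with a red lid, 90 mm high. Not part of the job: leave it alone. Origin: centre of its underside.
- mallet: Hammer lying on the right. Not part of the job: leave it alone. Origin: centre of its underside.
- spanner: Spanner lying near the robot on the right. Not part of the job: leave it alone. Origin: centre of its underside.
- paint_tin: Paint tin, 90 mm wide, 100 mm high. Not part of the job: leave it alone. Origin: centre of its underside.
- tape: Roll of black tape, 90 mm wide, 24 mm high. Not part of the job: leave it alone. Origin: centre of its underside.

How it is judged:
On the way, in this order (a step that is already met when the one before it is completed fails the run):
1. all the loose nuts lie on the level tray (joint below 0.05 rad) and the carousel rests at its first detent, the green bin under the lip (within 0.12 rad) (x of nut_0 in the frame of tray_floor between -0.05 and 0.05 m and y of nut_0 in the frame of tray_floor between 0 and 0.2 m and z of nut_0 in the frame of tray_floor between -0.006 and 0.045 m and x of nut_1 in the frame of tray_floor between -0.05 and 0.05 m and y of nut_1 in the frame of tray_floor between 0 and 0.2 m and z of nut_1 in the frame of tray_floor between -0.006 and 0.045 m and x of nut_2 in the frame of tray_floor between -0.05 and 0.05 m and y of nut_2 in the frame of tray_floor between 0 and 0.2 m and z of nut_2 in the frame of tray_floor between -0.006 and 0.045 m and x of nut_3 in the frame of tray_floor between -0.05 and 0.05 m and y of nut_3 in the frame of tray_floor between 0 and 0.2 m and z of nut_3 in the frame of tray_floor between -0.006 and 0.045 m and x of nut_4 in the frame of tray_floor between -0.05 and 0.05 m and y of nut_4 in the frame of tray_floor between 0 and 0.2 m and z of nut_4 in the frame of tray_floor between -0.006 and 0.045 m and value of joint tray below 0.05 rad and value of joint carousel between 1.4508 and 1.6908 rad), for 0.2 s.
2. the tray is tipped (over 0.35 rad) with the green bin under the lip (value of joint tray above 0.35 rad and value of joint carousel between 1.4508 and 1.6908 rad).
3. all the nuts are in the green bin while it is still under the lip (x of nut_0 in the frame of bin_b between -0.043 and 0.043 m and y of nut_0 in the frame of bin_b between -0.056 and 0.056 m and z of nut_0 in the frame of bin_b between -0.008 and 0.06 m and x of nut_1 in the frame of bin_b between -0.043 and 0.043 m and y of nut_1 in the frame of bin_b between -0.056 and 0.056 m and z of nut_1 in the frame of bin_b between -0.008 and 0.06 m and x of nut_2 in the frame of bin_b between -0.043 and 0.043 m and y of nut_2 in the frame of bin_b between -0.056 and 0.056 m and z of nut_2 in the frame of bin_b between -0.008 and 0.06 m and x of nut_3 in the frame of bin_b between -0.043 and 0.043 m and y of nut_3 in the frame of bin_b between -0.056 and 0.056 m and z of nut_3 in the frame of bin_b between -0.008 and 0.06 m and x of nut_4 in the frame of bin_b between -0.043 and 0.043 m and y of nut_4 in the frame of bin_b between -0.056 and 0.056 m and z of nut_4 in the frame of bin_b between -0.008 and 0.06 m and value of joint carousel between 1.4508 and 1.6908 rad), for 0.2 s.
At the end, for the whole second after the job is handed in: Every nut present lies at rest in the green bin, the tray is down (joint below 0.05 rad), and the carousel rests at the second detent clockwise from the start (3.14 rad within 0.12) with the blue bin under the lip (x of nut_0 in the frame of bin_b between -0.043 and 0.043 m and y of nut_0 in the frame of bin_b between -0.056 and 0.056 m and z of nut_0 in the frame of bin_b between -0.008 and 0.06 m and x of nut_1 in the frame of bin_b between -0.043 and 0.043 m and y of nut_1 in the frame of bin_b between -0.056 and 0.056 m and z of nut_1 in the frame of bin_b between -0.008 and 0.06 m and x of nut_2 in the frame of bin_b between -0.043 and 0.043 m and y of nut_2 in the frame of bin_b between -0.056 and 0.056 m and z of nut_2 in the frame of bin_b between -0.008 and 0.06 m and x of nut_3 in the frame of bin_b between -0.043 and 0.043 m and y of nut_3 in the frame of bin_b between -0.056 and 0.056 m and z of nut_3 in the frame of bin_b between -0.008 and 0.06 m and x of nut_4 in the frame of bin_b between -0.043 and 0.043 m and y of nut_4 in the frame of bin_b between -0.056 and 0.056 m and z of nut_4 in the frame of bin_b between -0.008 and 0.06 m and linear speed of each of nut_0, nut_1, nut_2, nut_3, nut_4 below 0.03 m/s and value of joint tray below 0.05 rad and value of joint carousel between 3.02159 and 3.26159 rad and velocity of joint carousel between -0.05 and 0.05 rad/s); the robot touches nothing.
It fails at once if the carousel is turned backwards (counterclockwise) by more than 0.4 rad from its start (value of joint carousel below -0.4 rad).
It fails at once if a bystander is moved more than 50 mm (distance of any of screwdriver, offcut, washer, jar, mallet, spanner, paint_tin, tape from where it was at the start of the episode above 0.05 m).
Of nut_0, nut_1, nut_2, nut_3, nut_4 only 2 to 4 are there at a start; the rules pass over those that are not, and their reading is None.
At some moment in a run one of nut_0, nut_1, nut_2, nut_3, nut_4 may be knocked a few centimetres aside while the robot is not near it.
Once in a run the grip may slacken for a moment while it holds something.
It also fails if it takes over 210 s, if anything falls off the work surface, if the arm or the gripper's body presses on something with over 40 N, if the wrist force passes 120 N, or if a joint passes its speed limit or range.

## Working session

There is one attempt and no reset: what is moved stays moved. The work goes in short steps, Python scripts to look and compute and a tool call to move; the robot and the scene stay as the last step left them, time stands still between calls to the robot, and variables do not carry over. Pictures are saved under pics/ and viewed, at most 14 in all, crops included, and the job is handed in when it is done.

Besides the shell and the picture viewer there is one more tool, called after "Request:" as a command line: name --pt "numbers of a row" for each row, then --argument value for the rest. apply_moves: Moves the arm, as the interface text tells. Its arguments: {"type":"object","properties":{"plan":{"type":"array","items":{"type":"array","items":{"type":"number"}}},"newtons":{"type":"number"}},"required":["plan"]}

```bash
mkdir -p pics; ls; python3 - <<'E'
from station import telemetry, eyes, ctrl
import cv2,numpy as np
o=telemetry.get_obs();print(o['t'],o['tool_pos'],o['tool_rot'],ctrl.pinch_z)
for n in('scene','top'):
    p=eyes.get_image(n);cv2.imwrite(f'pics/{n}0.png',p['img']);print(n,p['K'].tolist(),np.round(p['pose'],3).tolist())
    for th in('nut_0','peg_1','tray_handle','tray_floor','carousel_axis','bin_b','bin_c','screwdriver','jar'):
        for d in eyes.tip_of(th,p):
            u,v=d['point'];ui,vi=int(round(u)),int(round(v))
            z=p['range_z'][min(vi,419),min(ui,559)]
            w=p['pose']@np.r_[np.linalg.inv(p['K'])@[u,v,1]*z,1]
            print(th,round(d['confidence'],2),ui,vi,np.round(w[:3],3))
E
```

```text
pics
0.0 [0.21288002 0.5873499  0.40346946] [-5.43380868e-01 -3.09363319e+00  3.04194168e-03] 0.1547
scene [[456.1256894057266, 0.0, 285.0834069939819], [0.0, 456.1256894057266, 209.5773483051837], [0.0, 0.0, 1.0]] [[-0.468, 0.743, -0.479, 1.155], [0.884, 0.385, -0.267, 0.311], [-0.015, -0.548, -0.836, 1.239], [0.0, 0.0, 0.0, 1.0]]
nut_0 0.63 378 250 [0.46  0.239 0.025]
nut_0 0.61 376 342 [0.722 0.336 0.03 ]
nut_0 0.55 428 271 [0.455 0.392 0.021]
nut_0 0.47 352 235 [0.599 0.184 0.283]
nut_0 0.44 322 218 [0.43  0.038 0.016]
nut_0 0.32 340 208 [0.365 0.073 0.007]
peg_1 0.78 297 225 [0.533 0.002 0.097]
peg_1 0.57 227 193 [ 0.476 -0.287  0.002]
tray_handle 0.96 347 246 [0.631 0.184 0.282]
tray_handle 0.42 400 224 [0.34  0.265 0.021]
tray_floor 0.76 286 251 [0.614 0.008 0.075]
tray_floor 0.66 194 165 [ 0.443 -0.439  0.025]
carousel_axis 0.71 244 247 [ 0.673 -0.096  0.106]
carousel_axis 0.37 354 234 [0.595 0.187 0.283]
bin_b 0.98 258 221 [ 0.55  -0.122  0.051]
bin_b 0.82 217 240 [ 0.663 -0.199  0.049]
bin_c 0.98 258 221 [ 0.55  -0.122  0.051]
bin_c 0.82 217 240 [ 0.663 -0.199  0.049]
screw
[... 281 characters left out ...]
, [0.0, 0.0, 0.0, 1.0]]
nut_0 0.68 207 224 [0.449 0.221 0.016]
nut_0 0.65 227 233 [0.421 0.156 0.023]
nut_0 0.53 264 233 [0.419 0.042 0.02 ]
nut_0 0.42 151 228 [0.439 0.392 0.02 ]
peg_1 0.74 277 198 [ 0.521 -0.002  0.099]
peg_1 0.69 353 190 [ 0.544 -0.225  0.097]
tray_handle 0.9 201 151 [0.628 0.186 0.285]
tray_floor 0.93 269 159 [0.639 0.022 0.087]
carousel_axis 0.93 310 157 [ 0.64  -0.099  0.116]
carousel_axis 0.53 398 272 [ 0.296 -0.373  0.007]
bin_b 0.91 313 191 [ 0.547 -0.112  0.047]
bin_b 0.66 342 155 [ 0.658 -0.2    0.047]
bin_c 0.91 313 191 [ 0.547 -0.112  0.047]
bin_c 0.66 342 155 [ 0.658 -0.2    0.047]
screwdriver 0.54 196 266 [0.317 0.257 0.003]
jar 0.8 127 165 [0.628 0.453 0.065]
```

View pics/scene0.png

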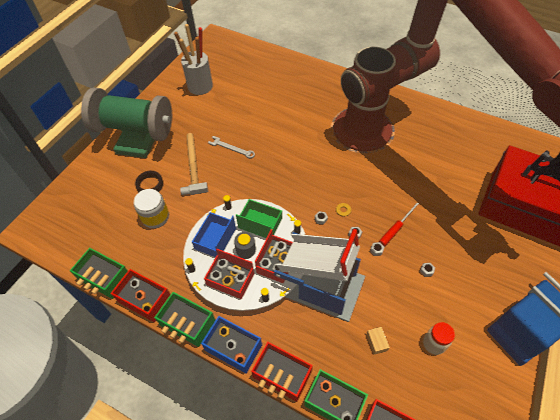

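View pics/top0.png

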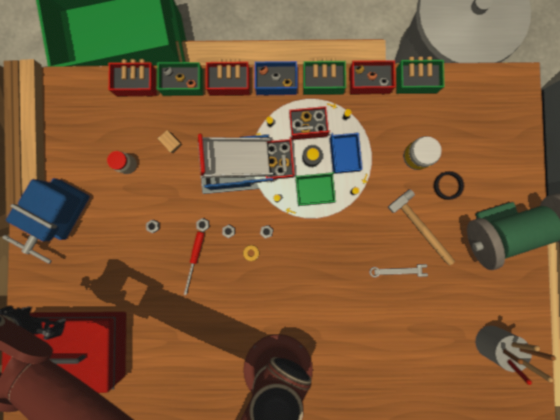

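The scene shows the tray raised at px (320,260) with its red handle at (350,245), and the carousel at (245,245). The top view shows four nuts at about (152,226), (202,225), (228,231) and (266,232). The one at (202,225) is very close to the screwdriver handle. Next I'll measure the geometry precisely.

```bash
cat > h.py <<'E'
from station import telemetry, eyes, ctrl
import cv2,numpy as np
from scipy.spatial.transform import Rotation as Ro
def cam(n):
    o=telemetry.get_obs();p=eyes.get_image(n)
    if 'pose' not in p:
        T=np.eye(4);T[:3,:3]=Ro.from_rotvec(o['tool_rot']).as_matrix();T[:3,3]=o['tool_pos'];p['pose_w']=T@p['hand_eye']
    else:p['pose_w']=p['pose']
    return p
def onplane(p,u,v,z):
    T=p['pose_w'];d=T[:3,:3]@np.linalg.inv(p['K'])@[u,v,1];return T[:3,3]+d*(z-T[2,3])/d[2]
def at(p,u,v):
    z=p['range_z'][int(round(v)),int(round(u))];return (p['pose_w']@np.r_[np.linalg.inv(p['K'])@[u,v,1]*z,1])[:3]
def blobs(p,lo,hi,amin=8):
    m=cv2.inRange(cv2.cvtColor(p['img'],cv2.COLOR_BGR2HSV),lo,hi)
    n,l,s,c=cv2.connectedComponentsWithStats(m);return [(c[i],s[i,4]) for i in range(1,n) if s[i,4]>=amin]
def cloud(p):
    v,u=np.mgrid[:420,:560];z=p['range_z'];K=p['K']
    P=np.stack([(u-K[0,2])/K[0,0]*z,(v-K[1,2])/K[1,1]*z,z],-1);return P@p['pose_w'][:3,:3].T+p['pose_w'][:3,3]
def shift(x,y,z,yaw=None):
    "shift in tool axes to bring the TCP to world x,y,z; tool y axis at world angle yaw (mod pi)"
    o=telemetry.get_obs();R=Ro.from_rotvec(o['tool_rot']).as_matrix()
    s=R.T@(np.array([x,y,z])-o['tool_pos'])
    if yaw is None:return np.round(s,4)
    a=np.arctan2(R[1,1],R[0,1]);d=(a-yaw+np.pi/2)%np.pi-np.pi/2
    return np.round(s,4),round(d,3),round(o['q'][5],2)
E
python3 - <<'E'
from h import *
p=cam('top')
for c,a in blobs(p,(20,150,120),(35,255,255),4): print(np.round(c,1),a,np.round(onplane(p,*c,.099),4)[:2])
for d in eyes.outline_of('nut_0',p):
    m=cv2.moments(d['region'].astype(np.uint8));c=(m['m10']/m['m00'],m['m01']/m['m00']);print('nut',round(d['confidence'],2),np.round(c,1),d['region'].sum(),np.round(onplane(p,*c,.018),4)[:2])
C=cloud(p)
hsv=cv2.cvtColor(p['img'],cv2.COLOR_BGR2HSV)
red=((hsv[...,0]<8)|(hsv[...,0]>172))&(hsv[...,1]>150)
W=C[red&(C[...,2]>.2)&(C[...,0]<.8)&(C[...,0]>.5)&(abs(C[...,1]-.2)<.1)]
top=W[W[:,2]>W[:,2].max()-.012];print('bar',len(top),top.min(0),top.max(0),np.median(top,0))
E
```

```text
[346.  72.] 15 [ 0.8978 -0.2095]
[444.  68.] 7 [ 0.9069 -0.5013]
[444.   74.5] 4 [ 0.8872 -0.5007]
[333.5 105.7] 13 [ 0.796  -0.1707]
[347.4 112.2] 39 [ 0.7759 -0.2115]
[269.2 119.8] 37 [0.7552 0.0205]
[312.5 153.7] 126 [ 0.6526 -0.1066]
[364.3 180.3] 13 [ 0.5725 -0.2578]
[355.  190.5] 34 [ 0.5427 -0.23  ]
[276.8 197.5] 31 [ 5.24e-01 -5.00e-04]
[287.7 210. ] 7 [ 0.487  -0.0323]
[256.2 250.7] 6 [0.3691 0.0606]
[244.6 252.8] 5 [0.3631 0.0943]
[249.  257.5] 10 [0.3494 0.0815]
nut 0.65 [266.2 231.3] 120 [0.4252 0.0343]
nut 0.49 [202.2 225. ] 91 [0.4464 0.2338]
nut 0.42 [229.  230.5] 109 [0.4284 0.1501]
bar 160 [0.57513511 0.17895862 0.27555514] [0.67226606 0.19593507 0.28620237] [0.62528085 0.18666571 0.28236501]
```

Request:
apply_moves --pt "0.085 0 0 0 -0.348" --pt "0.085 0 0 0 -0.348" --pt "0.085 0 0 0 -0.348" --pt "0.085 -0.134 -0.36 0 -0.348" --pt "0.085 -0.134 -0.36 0 -0.348" --pt "0.085 -0.134 -0.36 0 -0.348" --pt "0.085 -0.134 -0.36 0 -0.348" --pt "0.085 -0.134 -0.36 0 -0.348" --pt "0.085 -0.134 -0.36 0 -0.348" --pt "0.085 -0.134 -0.36 0 -0.348" --pt "0.085 -0.134 -0.36 0 -0.348" --pt "0.085 -0.134 -0.36 0 -0.348"

```text
t: 2.1
tool_pos: [0.2154, 0.2111, 0.4046]
tool_rot: [-0.004, 3.141, 0.0]
contact_force: [-0.2, -1.1, 0.5]
opening: 0.0849
grip_force: 0.0
```

Request:
apply_moves --pt "0.05 -0.03 0 -0.04 -0.087" --pt "0.05 -0.06 0 -0.08 -0.087" --pt "0.05 -0.41 -0.024 -0.1 -0.087" --pt "0.05 -0.41 -0.024 -0.1 -0.087" --pt "0.05 -0.41 -0.024 -0.1 -0.087" --pt "0.05 -0.41 -0.024 -0.1 -0.087" --pt "0.05 -0.41 -0.024 -0.1 -0.087" --pt "0.05 -0.41 -0.024 -0.1 -0.087" --pt "0.05 -0.41 -0.024 -0.1 -0.087" --pt "0.05 -0.41 -0.024 -0.1 -0.087" --pt "0.05 -0.41 -0.024 -0.1 -0.087" --pt "0.05 -0.41 -0.024 -0.1 -0.087"

```text
t: 3.1
tool_pos: [0.6305, 0.1875, 0.5028]
tool_rot: [0.133, -3.138, 0.001]
contact_force: [-0.4, 0.1, -0.5]
opening: 0.0502
grip_force: 0.0
```

```bash
cat >> h.py <<'E'
AX=np.array([.6495,-.1054]);U=np.array([-np.sin(np.radians(5)),np.cos(np.radians(5))]);LIP=AX+.135*U
def bar(t,r=.228):
    f=t+.336;return np.r_[LIP+r*np.cos(f)*U,.115+r*np.sin(f)]
E
python3 - <<'E'
from h import *
print(telemetry.get_obs()['tool_pos'],LIP,bar(.458),bar(0))
b=bar(.458);print(shift(b[0],b[1],b[2]+ctrl.pinch_z,np.radians(95)))
for t in (.458,.4,.3,.2,.1,0,-.02): d=bar(t)-b;print(t,np.round([d[:2]@U,-d[2]],4))
E
```

```text
[0.63049435 0.18749993 0.50275698] [0.63773397 0.02908628] [0.62380408 0.1883057  0.27760116] [0.61897366 0.24351767 0.19017466]
(array([0.0065, 0.0014, 0.0705]), np.float64(-0.003), np.float64(-1.48))
0.458 [ 0. -0.]
0.4 [0.0092 0.0095]
0.3 [0.0236 0.0272]
0.2 [0.0362 0.0462]
0.1 [0.0468 0.0663]
0 [0.0554 0.0874]
-0.02 [0.0569 0.0917]
```

Request:
apply_moves --pt "0.05 0.006 0.001 0.03 0" --pt "0.05 0.006 0.001 0.055 0" --pt "0.05 0.006 0.001 0.07 0" --pt "0.05 0.006 0.001 0.07 0" --pt "0.0 0.006 0.001 0.07 0" --pt "0.0 0.006 0.001 0.07 0" --pt "0.0 0.006 0.001 0.07 0" --pt "0.0 0.006 0.001 0.07 0" --pt "0.0 0.006 0.001 0.07 0" --pt "0.0 0.006 0.001 0.07 0" --newtons 60

```text
t: 3.93
tool_pos: [0.6205, 0.1882, 0.4362]
tool_rot: [-0.135, 3.136, -0.004]
contact_force: [1.4, -4.4, -1.6]
opening: 0.0098
grip_force: 58.5
```

Request:
apply_moves --pt "0.0 0 0.005 0.005 0" --pt "0.0 0 0.009 0.0095 0" --pt "0.0 0 0.0165 0.018 0" --pt "0.0 0 0.0236 0.0272 0" --pt "0.0 0 0.03 0.0365 0" --pt "0.0 0 0.0362 0.0462 0" --pt "0.0 0 0.0418 0.056 0" --pt "0.0 0 0.0468 0.0663 0" --pt "0.0 0 0.0512 0.0768 0" --pt "0.0 0 0.0554 0.0874 0" --pt "0.0 0 0.0569 0.0917 0" --pt "0.0 0 0.0569 0.0917 0"

```text
t: 4.93
tool_pos: [0.6162, 0.2431, 0.3525]
tool_rot: [-0.135, 3.136, -0.017]
contact_force: [-14.2, -19.7, 26.1]
opening: 0.0096
grip_force: 61.1
```

Request:
apply_moves --pt "0.05 0 0 0 0" --pt "0.05 0 0 0 0" --pt "0.05 0 0 0 0" --pt "0.05 0 0 -0.04 0" --pt "0.05 0 0 -0.08 0" --pt "0.05 0 0 -0.12 0" --pt "0.05 0.1 0 -0.12 0" --pt "0.05 0.2 0 -0.12 0" --pt "0.05 0.2 0 -0.12 0" --pt "0.05 0.2 0 -0.12 0" --pt "0.05 0.2 0 -0.12 0"

```text
t: 5.85
tool_pos: [0.4136, 0.2285, 0.4625]
tool_rot: [0.138, -3.138, -0.001]
contact_force: [0.0, 1.0, 0.3]
opening: 0.0498
grip_force: 0.0
```

```bash
python3 - <<'E'
from h import *
print(telemetry.get_obs()['tool_pos'])
p=cam('top');C=cloud(p)
hsv=cv2.cvtColor(p['img'],cv2.COLOR_BGR2HSV)
red=((hsv[...,0]<8)|(hsv[...,0]>172))&(hsv[...,1]>150)
W=C[red&(C[...,2]>.13)&(C[...,0]<.8)&(C[...,0]>.5)&(abs(C[...,1]-.25)<.1)]
top=W[W[:,2]>W[:,2].max()-.012];print('bar',len(top),np.median(top,0))
for y in (.06,.1,.14,.18): # floor heights
    q=LIP+U*(y);d=np.linalg.norm(C[...,:2]-q,axis=-1);i=np.unravel_index(np.where(p['range_z']>0,d,9).argmin(),d.shape);print(y,C[i])
p=cam('wrist');cv2.imwrite('pics/w1.png',p['img'])
for d in eyes.outline_of('nut_0',p):
    m=cv2.moments(d['region'].astype(np.uint8));c=(m['m10']/m['m00'],m['m01']/m['m00']);print('nut',round(d['confidence'],2),np.round(c,1),d['region'].sum(),np.round(onplane(p,*c,.018),4)[:2])
E
```

```text
[0.41358023 0.22849203 0.46251207]
bar 138 [0.62096479 0.24176055 0.19501389]
0.06 [0.63365844 0.08855983 0.11070115]
0.1 [0.62770122 0.12921962 0.11321668]
0.14 [0.62591603 0.16795646 0.10812549]
0.18 [0.62187718 0.20736247 0.1170616 ]
nut 0.95 [401.2 203.9] 789 [0.4411 0.3864]
nut 0.9 [124.2 164.9] 937 [0.422  0.0357]
nut 0.69 [281.  196.5] 753 [0.4451 0.2321]
nut 0.57 [218.4 175.2] 767 [0.4246 0.1519]
```

View pics/w1.png

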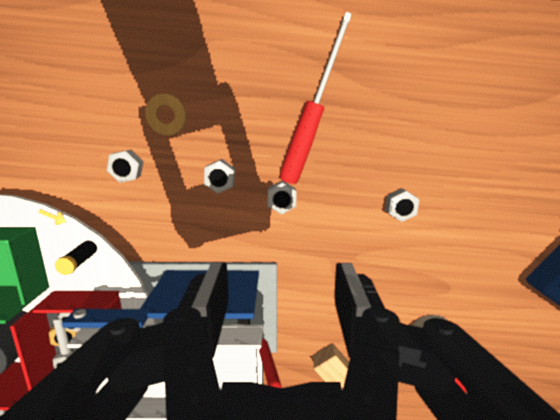

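The wrist view shows the tray down and nuts at px (401,204), (281,197), (218,175) and (124,165). The screwdriver handle's end touches or nearly touches the nut at (281,197). I'll measure each nut by fitting a hex prism to its outline.

```bash
cat >> h.py <<'E'
from scipy.optimize import minimize
def proj(p,P):
    T=np.linalg.inv(p['pose_w']);q=(T[:3,:3]@P.T+T[:3,3:]).T@p['K'].T;return q[:,:2]/q[:,2:]
def hexfit(p,reg,z0=0.,s=8):
    v,u=np.where(reg);c=onplane(p,u.mean(),v.mean(),z0+.011)[:2]
    u0,v0,u1,v1=u.min()-6,v.min()-6,u.max()+7,v.max()+7
    M=cv2.resize(reg[v0:v1,u0:u1].astype(np.float32),None,fx=s,fy=s,interpolation=cv2.INTER_LINEAR)>.5
    def cost(a):
        t=a[2]*10+np.radians(30+60*np.arange(6));r=.0208
        h=np.stack([a[0]+r*np.cos(t),a[1]+r*np.sin(t)],1)
        P=np.vstack([np.c_[h,np.full(6,z0)],np.c_[h,np.full(6,z0+.022)]])
        q=(proj(p,P)-[u0-.5,v0-.5])*s
        I=np.zeros(M.shape,np.uint8);cv2.fillConvexPoly(I,cv2.convexHull(q.astype(np.float32)).astype(np.int32),1)
        return 1-(M&(I>0)).sum()/(M|(I>0)).sum()
    R=[minimize(cost,[*c,np.radians(d)/10],method='Nelder-Mead',options=dict(initial_simplex=[[*c,np.radians(d)/10],[c[0]+.003,c[1],np.radians(d)/10],[c[0],c[1]+.003,np.radians(d)/10],[*c,np.radians(d+8)/10]])) for d in (0,15,30,45)]
    b=min(R,key=lambda r:r.fun);return np.round(b.x[:2],4),round(np.degrees(b.x[2]*10)%60,1),round(b.fun,3)
def nuts(p,z0=0.):
    for d in eyes.outline_of('nut_0',p):
        if d['confidence']>.3:print('nut',round(d['confidence'],2),d['box'],*hexfit(p,d['region'],z0))
E
python3 - <<'E'
from h import *
p=cam('wrist');nuts(p)
print(shift(.40,.386,.36,np.radians(90)))
E
```

```text
nut 0.84 [381.2, 179.2, 419.2, 213.6] [0.4426 0.3885] 33.2 0.079
nut 0.72 [202.8, 153.9, 233.8, 187.1] [0.4258 0.1514] 27.1 0.053
nut 0.69 [268.4, 175.8, 295.1, 208.0] [0.4471 0.2316] 32.8 0.097
nut 0.62 [103.5, 143.9, 140.4, 178.5] [0.4233 0.0338] 16.8 0.07
(array([0.0023, 0.1581, 0.1033]), np.float64(0.088), np.float64(-1.31))
```

Request:
apply_moves --pt "0.06 0.01 0.158 0.1 0.03" --pt "0.06 0.01 0.158 0.1 0.03" --pt "0.06 0.01 0.158 0.1 0.03" --pt "0.06 0.01 0.158 0.1 0.03" --pt "0.06 0.01 0.158 0.1 0.03" --pt "0.06 0.01 0.158 0.1 0.03" --pt "0.06 0.01 0.158 0.1 0.03"

```text
t: 6.68
tool_pos: [0.3929, 0.3858, 0.3614]
tool_rot: [0.092, -3.138, 0.003]
contact_force: [0.4, -0.5, 0.5]
opening: 0.06
grip_force: 0.0
```

```bash
python3 - <<'E'
from h import *
p=cam('wrist');nuts(p);cv2.imwrite('pics/w2.png',p['img'])
print(telemetry.get_obs()['tool_pos'])
E
```

```text
nut 0.62 [106.9, 212.6, 150.5, 250.6] [0.4464 0.2336] 36.3 0.133
nut 0.58 [20.2, 183.1, 70.8, 228.8] [0.426 0.152] 29.1 0.096
nut 0.57 [264.8, 211.6, 300.5, 255.3] [0.4428 0.3894] 34.3 0.072
[0.39331516 0.38479696 0.36360293]
```

View pics/w2.png

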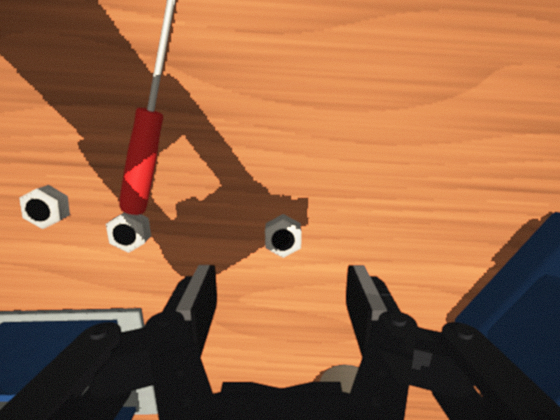

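The wrist view shows nut A at (283,238), free on all sides. Nut B at (128,232) touches or nearly touches the screwdriver end.

```bash
python3 - <<'E'
from h import *
print(shift(.4427,.389,.176,np.radians(94)))
E
```

```text
(array([-0.0494,  0.0014,  0.1876]), np.float64(-0.013), np.float64(-0.99))
```

Request:
apply_moves --pt "0.06 -0.049 0.001 0.03 -0.013" --pt "0.06 -0.049 0.001 0.07 -0.013" --pt "0.06 -0.049 0.001 0.11 -0.013" --pt "0.06 -0.049 0.001 0.15 -0.013" --pt "0.06 -0.049 0.001 0.175 -0.013" --pt "0.06 -0.049 0.001 0.1876 -0.013" --pt "0.06 -0.049 0.001 0.1876 -0.013" --pt "0.0 -0.049 0.001 0.1876 -0.013" --pt "0.0 -0.049 0.001 0.1876 -0.013" --pt "0.0 -0.049 0.001 0.1876 -0.013" --pt "0.0 -0.049 0.001 0.1876 -0.013" --pt "0.0 -0.049 0.001 0.1876 -0.013" --newtons 50

```text
t: 7.78
tool_pos: [0.4426, 0.3897, 0.1791]
tool_rot: [-0.11, 3.134, 0.005]
contact_force: [0.7, -0.9, 8.0]
opening: 0.0353
grip_force: 51.7
```

```bash
python3 - <<'E'
from h import *
o=telemetry.get_obs();print(o['tool_pos'],o['opening'],o['grip_force'],o['contact_force'])
for x,y in((-.023,.125),(.023,.125),(-.023,.055),(.023,.055)):
    q=LIP+y*U+x*np.array([U[1],-U[0]]);print(x,y,np.round(q,4),shift(*q,.296,np.radians(95)))
E
```

```text
[0.44263454 0.38970225 0.179106  ] 0.035275179779880574 51.747580129886046 [ 0.69317452 -0.90103819  8.02094903]
-0.023 0.125 [0.6039 0.1516] (array([-0.1448, -0.2485, -0.1168]), np.float64(-0.017), np.float64(-1.05))
0.023 0.125 [0.6498 0.1556] (array([-0.1908, -0.2478, -0.1165]), np.float64(-0.017), np.float64(-1.05))
-0.023 0.055 [0.61   0.0819] (array([-0.146 , -0.3185, -0.1169]), np.float64(-0.017), np.float64(-1.05))
0.023 0.055 [0.6559 0.0859] (array([-0.192 , -0.3177, -0.1167]), np.float64(-0.017), np.float64(-1.05))
```

Request:
apply_moves --pt "0.0 0 0 -0.03 -0.017" --pt "0.0 0 0 -0.07 -0.017" --pt "0.0 0 0 -0.11 -0.017" --pt "0.0 0 0 -0.15 -0.017" --pt "0.0 0 0 -0.19 -0.017" --pt "0.0 0 0 -0.23 -0.017" --pt "0.0 -0.02 -0.026 -0.24 -0.017" --pt "0.0 -0.044 -0.057 -0.24 -0.017" --pt "0.0 -0.068 -0.088 -0.24 -0.017" --pt "0.0 -0.092 -0.119 -0.24 -0.017" --pt "0.0 -0.116 -0.15 -0.24 -0.017" --pt "0.0 -0.14 -0.181 -0.24 -0.017"

```text
t: 8.78
tool_pos: [0.5941, 0.2165, 0.4166]
tool_rot: [-0.137, 3.137, 0.001]
contact_force: [0.6, 0.9, -0.3]
opening: 0.0348
grip_force: 50.8
```

Request:
apply_moves --pt "0.0 -0.025 -0.032 0 0" --pt "0.0 -0.05 -0.065 0 0" --pt "0.0 -0.051 -0.067 0.01 0" --pt "0.0 -0.051 -0.067 0.04 0" --pt "0.0 -0.051 -0.067 0.07 0" --pt "0.0 -0.051 -0.067 0.09 0" --pt "0.0 -0.051 -0.067 0.09 0"

```text
t: 9.37
tool_pos: [0.6481, 0.1555, 0.3194]
tool_rot: [0.136, -3.129, 0.001]
contact_force: [-0.7, -0.5, -1.8]
opening: 0.0347
grip_force: 50.8
```

```bash
python3 - <<'E'
from h import *
o=telemetry.get_obs();print(o['tool_pos'],o['opening'],o['grip_force'],o['contact_force'])
print(shift(.6498,.1556,.296,np.radians(95)))
E
```

```text
[0.64811461 0.15546854 0.31938012] 0.034692085017500734 50.79506193869747 [-0.66799735 -0.50048975 -1.79813774]
(array([-0.0019, -0.    ,  0.0234]), np.float64(-0.0), np.float64(-1.53))
```

Request:
apply_moves --pt "0.0 -0.001 0 0.018 0" --pt "0.0 -0.001 0 0.028 0" --pt "0.0 -0.001 0 0.028 0" --pt "0.0 -0.001 0 0.028 0" --pt "0.055 -0.001 0 0.028 0" --pt "0.055 -0.001 0 0.028 0" --pt "0.055 -0.001 0 0.028 0" --pt "0.055 -0.001 0 0.028 0" --pt "0.055 -0.001 0 0 0" --pt "0.055 0 0 -0.04 0" --pt "0.055 0 0 -0.08 0" --pt "0.055 0 0 -0.08 0"

```text
t: 10.37
tool_pos: [0.6516, 0.1559, 0.4174]
tool_rot: [-0.136, 3.121, 0.002]
contact_force: [0.9, 0.9, 2.5]
opening: 0.0549
grip_force: 0.0
```

Request:
apply_moves --pt "0.06 0.25 0.055 0.03 0" --pt "0.06 0.25 0.055 0.03 0" --pt "0.06 0.25 0.055 0.03 0" --pt "0.06 0.25 0.055 0.03 0" --pt "0.06 0.25 0.055 0.03 0" --pt "0.06 0.25 0.055 0.03 0" --pt "0.06 0.25 0.055 0.03 0" --pt "0.06 0.25 0.055 0.03 0"

```text
t: 11.03
tool_pos: [0.3942, 0.189, 0.375]
tool_rot: [-0.14, 3.138, 0.0]
contact_force: [0.5, 0.1, 0.3]
opening: 0.06
grip_force: 0.0
```

```bash
python3 - <<'E'
from h import *
p=cam('wrist');nuts(p);cv2.imwrite('pics/w3.png',p['img'])
print(telemetry.get_obs()['tool_pos']);print(shift(.4467,.2325,.180,np.radians(93)))
E
```

```text
nut 0.66 [105.8, 175.8, 148.7, 218.1] [0.4231 0.0338] 18.5 0.073
nut 0.62 [227.0, 188.7, 259.7, 230.1] [0.4261 0.1512] 25.8 0.08
nut 0.55 [299.0, 214.1, 336.6, 255.2] [0.4474 0.2322] 36.0 0.075
[0.39679894 0.18875777 0.37648736]
(array([-0.053 ,  0.0392,  0.1966]), np.float64(0.035), np.float64(-1.38))
```

View pics/w3.png

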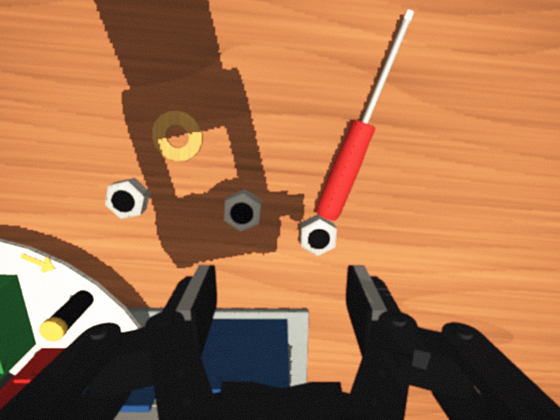

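The wrist view shows nut B at (318,237) with the screwdriver end just beyond it at (330,215). Fingers to the left and right of the nut stay clear of it. I'll grip B along station y.

Request:
apply_moves --pt "0.056 -0.02 0.03 0.0 0" --pt "0.056 -0.057 0.039 0.03 0" --pt "0.056 -0.057 0.039 0.07 0" --pt "0.056 -0.057 0.039 0.11 0" --pt "0.056 -0.057 0.039 0.15 0" --pt "0.056 -0.057 0.039 0.18 0" --pt "0.056 -0.057 0.039 0.197 0" --pt "0.056 -0.057 0.039 0.197 0" --pt "0.0 -0.057 0.039 0.197 0" --pt "0.0 -0.057 0.039 0.197 0" --pt "0.0 -0.057 0.039 0.197 0" --pt "0.0 -0.057 0.039 0.197 0" --newtons 50

```text
t: 12.13
tool_pos: [0.4508, 0.2328, 0.1804]
tool_rot: [-0.137, 3.135, 0.002]
contact_force: [-0.5, -0.2, -0.8]
opening: 0.0346
grip_force: 51.7
```

```bash
python3 - <<'E'
from h import *
o=telemetry.get_obs();print(o['tool_pos'],o['opening'],o['grip_force'],o['contact_force'])
print(shift(.608,.152,.299,np.radians(95)))
E
```

```text
[0.45082722 0.23280869 0.18036078] 0.034620257010998155 51.65159184252843 [-0.5476026  -0.18537522 -0.84241907]
(array([-0.15  , -0.0941, -0.1182]), np.float64(-0.0), np.float64(-1.33))
```

Request:
apply_moves --pt "0.0 0 0 -0.03 0" --pt "0.0 0 0 -0.07 0" --pt "0.0 0 0 -0.11 0" --pt "0.0 0 0 -0.15 0" --pt "0.0 0 0 -0.19 0" --pt "0.0 -0.01 -0.006 -0.22 0" --pt "0.0 -0.04 -0.025 -0.22 0" --pt "0.0 -0.075 -0.047 -0.22 0" --pt "0.0 -0.11 -0.069 -0.22 0" --pt "0.0 -0.142 -0.089 -0.22 0" --pt "0.0 -0.15 -0.094 -0.22 0" --pt "0.0 -0.15 -0.094 -0.2 0"

```text
t: 13.13
tool_pos: [0.6104, 0.1504, 0.384]
tool_rot: [-0.132, 3.128, 0.001]
contact_force: [0.7, -0.3, -0.8]
opening: 0.0346
grip_force: 51.7
```

Request:
apply_moves --pt "0.0 0 0 0.03 0" --pt "0.0 0 0 0.06 0" --pt "0.0 0 0 0.075 0" --pt "0.0 0 0 0.082 0" --pt "0.0 0 0 0.082 0" --pt "0.0 0 0 0.082 0" --pt "0.055 0 0 0.082 0" --pt "0.055 0 0 0.082 0" --pt "0.055 0 0 0.082 0" --pt "0.055 0 0 0.06 0" --pt "0.055 0 0 0.02 0" --pt "0.055 0 0 -0.02 0"

```text
t: 14.13
tool_pos: [0.6067, 0.1519, 0.3978]
tool_rot: [0.137, -3.135, 0.0]
contact_force: [1.0, 0.8, -0.1]
opening: 0.0554
grip_force: 0.0
```

Request:
apply_moves --pt "0.06 0.21 -0.04 0 0.1" --pt "0.06 0.21 -0.04 0 0.1" --pt "0.06 0.21 -0.04 0 0.1" --pt "0.06 0.21 -0.04 0 0.1" --pt "0.06 0.21 -0.04 0 0.1" --pt "0.06 0.21 -0.04 0.03 0.1" --pt "0.06 0.21 -0.04 0.03 0.1" --pt "0.06 0.21 -0.04 0.03 0.1"

```text
t: 14.8
tool_pos: [0.4009, 0.0937, 0.3678]
tool_rot: [-0.021, -3.14, -0.0]
contact_force: [0.6, 0.0, 0.9]
opening: 0.0601
grip_force: 0.0
```

```bash
python3 - <<'E'
from h import *
p=cam('wrist');nuts(p);cv2.imwrite('pics/w4.png',p['img'])
p=cam('top');nuts(p)
print(telemetry.get_obs()['tool_pos']);print(shift(.426,.1513,.180,np.radians(87)))
E
```

```text
nut 0.78 [318.8, 187.1, 360.1, 231.0] [0.4255 0.1511] 27.7 0.059
nut 0.6 [201.2, 186.7, 240.0, 231.4] [0.4233 0.0333] 18.0 0.045
nut 0.62 [259.1, 98.6, 373.0, 221.9] [ 0.6647 -0.1231] 37.0 0.987
nut 0.61 [216.1, 148.6, 227.9, 156.3] [0.6756 0.1728] 54.5 0.162
nut 0.51 [255.0, 228.6, 272.2, 237.6] [0.4244 0.0342] 58.1 0.095
nut 0.49 [191.2, 249.8, 195.3, 265.3] [0.3434 0.2656] 21.4 0.644
nut 0.46 [215.8, 165.7, 231.1, 177.2] [0.6212 0.1696] 32.0 0.082
[0.40282897 0.0939845  0.36940905]
(array([-0.0224,  0.0576,  0.1894]), np.float64(0.04), np.float64(-1.51))
```

View pics/w4.png

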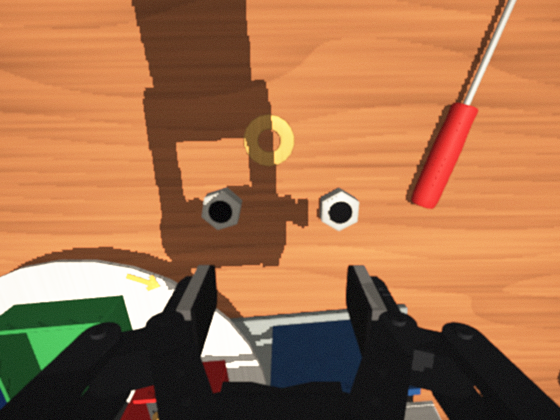

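The wrist view shows nuts C at (340,210) and D at (221,210), both undisturbed, and B is off the bench. The top camera finds two nuts on the tray. Next is nut C.

Request:
apply_moves --pt "0.056 -0.01 0.035 0.0 0.035" --pt "0.056 -0.022 0.058 0.03 0.035" --pt "0.056 -0.022 0.058 0.07 0.035" --pt "0.056 -0.022 0.058 0.11 0.035" --pt "0.056 -0.022 0.058 0.15 0.035" --pt "0.056 -0.022 0.058 0.18 0.035" --pt "0.056 -0.022 0.058 0.189 0.035" --pt "0.056 -0.022 0.058 0.189 0.035" --pt "0.0 -0.022 0.058 0.189 0.035" --pt "0.0 -0.022 0.058 0.189 0.035" --pt "0.0 -0.022 0.058 0.189 0.035" --pt "0.0 -0.022 0.058 0.189 0.035" --newtons 50

```text
t: 16.0
tool_pos: [0.4258, 0.1518, 0.182]
tool_rot: [0.075, 3.135, 0.002]
contact_force: [-0.1, 0.4, 3.6]
opening: 0.0347
grip_force: 50.8
```

```bash
python3 - <<'E'
from h import *
o=telemetry.get_obs();print(o['tool_pos'],o['opening'],o['grip_force'],o['contact_force'])
print(shift(.6559,.0859,.298,np.radians(95)))
E
```

```text
[0.42581118 0.15179418 0.18202296] 0.034687466026805225 50.7617030788208 [-0.12828586  0.40129718  3.64941717]
(array([-0.2336, -0.0547, -0.1148]), np.float64(-0.135), np.float64(-1.35))
```

Request:
apply_moves --pt "0.0 0 0 -0.03 0" --pt "0.0 0 0 -0.07 0" --pt "0.0 0 0 -0.11 0" --pt "0.0 0 0 -0.15 0" --pt "0.0 0 0 -0.19 0" --pt "0.0 -0.02 -0.005 -0.22 -0.03" --pt "0.0 -0.056 -0.014 -0.22 -0.135" --pt "0.0 -0.094 -0.022 -0.22 -0.135" --pt "0.0 -0.132 -0.031 -0.22 -0.135" --pt "0.0 -0.17 -0.04 -0.22 -0.135" --pt "0.0 -0.208 -0.049 -0.22 -0.135" --pt "0.0 -0.234 -0.055 -0.22 -0.135"

```text
t: 17.0
tool_pos: [0.6577, 0.0841, 0.3999]
tool_rot: [-0.135, 3.137, -0.001]
contact_force: [-0.5, 0.0, -0.1]
opening: 0.0349
grip_force: 50.5
```

Request:
apply_moves --pt "0.0 0 0 0.02 0" --pt "0.0 0 0 0.06 0" --pt "0.0 0 0 0.085 0" --pt "0.0 0 0 0.1 0" --pt "0.0 0 0 0.102 0" --pt "0.0 0 0 0.102 0" --pt "0.055 0 0 0.102 0" --pt "0.055 0 0 0.102 0" --pt "0.055 0 0 0.102 0" --pt "0.055 0 0 0.08 0" --pt "0.055 0 0 0.04 0" --pt "0.055 0 0 0.0 0"

```text
t: 18.0
tool_pos: [0.6548, 0.0855, 0.3989]
tool_rot: [0.137, -3.135, -0.0]
contact_force: [1.6, -0.3, 0.6]
opening: 0.055
grip_force: 0.0
```

Request:
apply_moves --pt "0.06 0.25 -0.06 0 0.2" --pt "0.06 0.25 -0.06 0 0.2" --pt "0.06 0.25 -0.06 0 0.2" --pt "0.06 0.25 -0.06 0 0.2" --pt "0.06 0.25 -0.06 0 0.2" --pt "0.06 0.25 -0.06 0.03 0.2" --pt "0.06 0.25 -0.06 0.03 0.2" --pt "0.06 0.25 -0.06 0.03 0.2"

```text
t: 18.67
tool_pos: [0.4088, 0.0035, 0.3672]
tool_rot: [-0.18, -3.134, 0.0]
contact_force: [0.1, -0.4, -0.2]
opening: 0.06
grip_force: 0.0
```

```bash
python3 - <<'E'
from h import *
p=cam('wrist');nuts(p)
p=cam('top');cv2.imwrite('pics/t5.png',cv2.resize(p['img'][90:290,130:410],None,fx=2.8,fy=2.8,interpolation=cv2.INTER_CUBIC))
print(telemetry.get_obs()['tool_pos']);print(shift(.4233,.0335,.180,np.radians(77.5)))
E
```

```text
nut 0.59 [293.1, 175.9, 329.7, 220.0] [0.4237 0.0327] 18.7 0.048
[0.41225614 0.00388839 0.37099416]
(array([-0.007 ,  0.0307,  0.191 ]), np.float64(0.105), np.float64(-1.63))
```

View pics/t5.png

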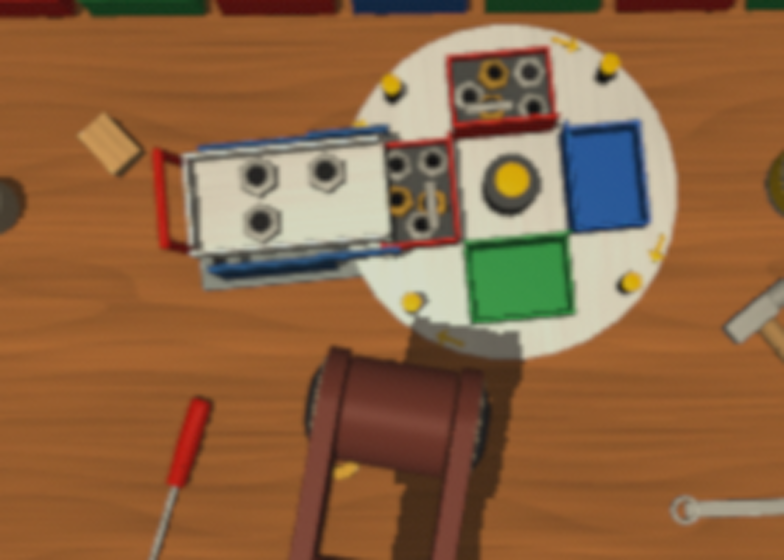

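The top view shows three nuts on the level tray, at (257,178), (325,172) and (261,222), with the carousel still at its start. Next is nut D.

Request:
apply_moves --pt "0.056 -0.007 0.03 0.01 0.09" --pt "0.056 -0.007 0.03 0.04 0.09" --pt "0.056 -0.007 0.03 0.08 0.09" --pt "0.056 -0.007 0.03 0.12 0.09" --pt "0.056 -0.007 0.03 0.155 0.09" --pt "0.056 -0.007 0.03 0.18 0.09" --pt "0.056 -0.007 0.03 0.19 0.09" --pt "0.056 -0.007 0.03 0.19 0.09" --pt "0.0 -0.007 0.03 0.19 0.09" --pt "0.0 -0.007 0.03 0.19 0.09" --pt "0.0 -0.007 0.03 0.19 0.09" --pt "0.0 -0.007 0.03 0.19 0.09" --newtons 50

```text
t: 19.82
tool_pos: [0.4235, 0.0328, 0.1819]
tool_rot: [0.318, 3.12, 0.0]
contact_force: [0.3, -1.0, 5.0]
opening: 0.0345
grip_force: 50.9
```

```bash
python3 - <<'E'
from h import *
o=telemetry.get_obs();print(o['tool_pos'],o['opening'],o['grip_force'],o['contact_force'])
print(shift(.6095,.083,.298,np.radians(95)))
E
```

```text
[0.42350289 0.03276382 0.18194842] 0.03445240486772457 50.86716673686169 [ 0.29372827 -1.04575028  5.01653176]
(array([-0.1727,  0.0868, -0.115 ]), np.float64(-0.29), np.float64(-1.47))
```

Request:
apply_moves --pt "0.0 0 0 -0.03 0" --pt "0.0 0 0 -0.07 0" --pt "0.0 0 0 -0.11 0" --pt "0.0 0 0 -0.15 0" --pt "0.0 0 0 -0.19 0" --pt "0.0 -0.02 0.01 -0.22 -0.08" --pt "0.0 -0.053 0.027 -0.22 -0.16" --pt "0.0 -0.087 0.044 -0.22 -0.24" --pt "0.0 -0.121 0.061 -0.22 -0.29" --pt "0.0 -0.155 0.078 -0.22 -0.29" --pt "0.0 -0.173 0.087 -0.22 -0.29" --pt "0.0 -0.173 0.087 -0.22 -0.29"

```text
t: 20.82
tool_pos: [0.6114, 0.0839, 0.3994]
tool_rot: [-0.138, 3.137, 0.0]
contact_force: [-0.6, -0.4, -1.5]
opening: 0.0346
grip_force: 50.5
```

Request:
apply_moves --pt "0.0 0 0 0.02 0" --pt "0.0 0 0 0.06 0" --pt "0.0 0 0 0.085 0" --pt "0.0 0 0 0.1 0" --pt "0.0 0 0 0.102 0" --pt "0.0 0 0 0.102 0" --pt "0.055 0 0 0.102 0" --pt "0.055 0 0 0.102 0" --pt "0.055 0 0 0.102 0" --pt "0.055 0 0 0.08 0" --pt "0.055 0 0 0.04 0" --pt "0.055 0 0 0.0 0"

```text
t: 21.82
tool_pos: [0.6082, 0.0832, 0.3989]
tool_rot: [0.137, -3.135, -0.0]
contact_force: [0.3, -0.2, 0.1]
opening: 0.0551
grip_force: 0.0
```

```bash
python3 - <<'E'
from h import *
o=telemetry.get_obs();print(o['tool_pos'],o['opening'])
# push path: contact point of tool behind peg; peg angle a (world, deg), tool at angle a+off (behind = larger angle for cw)
r=.17
for a in np.arange(230,160,-6):
    q=AX+r*np.r_[np.cos(np.radians(a)),np.sin(np.radians(a))];print(a,np.round(q,4),shift(*q,.30))
E
```

```text
[0.60817946 0.08319782 0.39893578] 0.055059642130963926
230 [ 0.5402 -0.2356] [ 0.0951 -0.3117  0.0992]
224 [ 0.5272 -0.2235] [ 0.107  -0.2985  0.0993]
218 [ 0.5155 -0.2101] [ 0.1174 -0.2841  0.0993]
212 [ 0.5053 -0.1955] [ 0.1263 -0.2687  0.0994]
206 [ 0.4967 -0.1799] [ 0.1336 -0.2524  0.0994]
200 [ 0.4898 -0.1635] [ 0.1391 -0.2355  0.0994]
194 [ 0.4845 -0.1465] [ 0.1428 -0.2181  0.0994]
188 [ 0.4812 -0.1291] [ 0.1446 -0.2004  0.0995]
182 [ 0.4796 -0.1113] [ 0.1446 -0.1826  0.0995]
176 [ 0.4799 -0.0935] [ 0.1428 -0.1649  0.0995]
170 [ 0.4821 -0.0759] [ 0.1391 -0.1475  0.0994]
164 [ 0.4861 -0.0585] [ 0.1336 -0.1306  0.0994]
```

Request:
apply_moves --pt "0.0 0.0 -0.03 0 -0.1" --pt "0.0 0.068 -0.339 0 -0.2" --pt "0.0 0.068 -0.339 0 -0.3" --pt "0.0 0.068 -0.339 0 -0.4" --pt "0.0 0.068 -0.339 0 -0.5" --pt "0.0 0.068 -0.339 0 -0.6" --pt "0.0 0.068 -0.339 0 -0.6" --pt "0.0 0.068 -0.339 0 -0.6" --pt "0.0 0.068 -0.339 0 -0.6" --pt "0.0 0.068 -0.339 0 -0.6" --pt "0.0 0.068 -0.339 0 -0.6" --pt "0.0 0.068 -0.339 0 -0.6" --newtons 30

```text
t: 22.82
tool_pos: [0.5707, -0.26, 0.3997]
tool_rot: [-1.058, 2.957, 0.0]
contact_force: [0.6, 0.5, 0.0]
opening: 0.0004
grip_force: 0.0
```

```bash
python3 - <<'E'
from h import *
o=telemetry.get_obs();print(o['t'],o['tool_pos'],o['q'])
p=cam('top');nuts(p);cv2.imwrite('pics/t6.png',cv2.resize(p['img'][90:290,130:410],None,fx=2.8,fy=2.8,interpolation=cv2.INTER_CUBIC))
R=Ro.from_rotvec(o['tool_rot']).as_matrix();print('yaw',np.degrees(np.arctan2(R[1,1],R[0,1])))
r=.174
for a in [243]+list(range(238,180,-5)):
    q=AX+r*np.r_[np.cos(np.radians(a)),np.sin(np.radians(a))];print(a,np.round(q,4),shift(*q,.235))
E
```

```text
22.8167 [ 0.57067275 -0.25997113  0.3997467 ] [-5.46148159e-01  6.05380197e-02  1.61304170e+00  5.08475359e-04
  1.46775904e+00 -2.80426407e+00]
nut 0.71 [217.3, 165.1, 233.6, 174.8] [0.621  0.1688] 39.7 0.119
nut 0.51 [215.7, 146.5, 228.0, 161.0] [0.674 0.173] 36.6 0.064
nut 0.49 [237.8, 145.2, 252.2, 157.9] [0.6771 0.0965] 25.2 0.098
yaw 129.37751726195532
243 [ 0.5705 -0.2604] [ 0.0012 -0.0008  0.1647]
238 [ 0.5573 -0.253 ] [0.0067 0.0134 0.1647]
233 [ 0.5448 -0.2444] [0.0109 0.028  0.1647]
228 [ 0.5331 -0.2347] [0.0138 0.0429 0.1647]
223 [ 0.5222 -0.2241] [0.0154 0.058  0.1647]
218 [ 0.5124 -0.2125] [0.0156 0.0732 0.1646]
213 [ 0.5036 -0.2002] [0.0146 0.0883 0.1646]
208 [ 0.4959 -0.1871] [0.0122 0.1033 0.1646]
203 [ 0.4893 -0.1734] [0.0086 0.118  0.1646]
198 [ 0.484  -0.1592] [0.0036 0.1324 0.1646]
193 [ 0.48   -0.1445] [-0.0025  0.1463  0.1647]
188 [ 0.4772 -0.1296] [-0.0099  0.1595  0.1647]
183 [ 0.4757 -0.1145] [-0.0184  0.1721  0.1647]
```

View pics/t6.png

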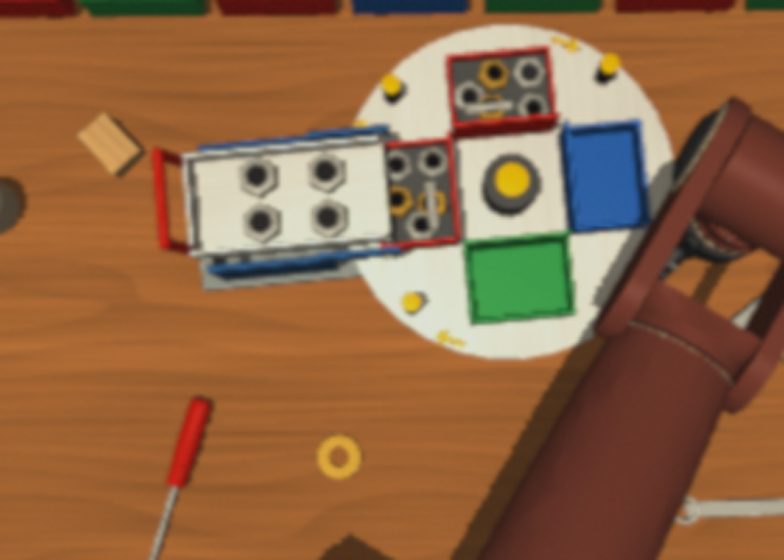

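The top view shows all four nuts on the tray. Now I'll lower the closed fingers behind the right-hand peg.

Request:
apply_moves --pt "0.0 0.001 -0.001 0.03 0" --pt "0.0 0.001 -0.001 0.07 0" --pt "0.0 0.001 -0.001 0.105 0" --pt "0.0 0.001 -0.001 0.135 0" --pt "0.0 0.001 -0.001 0.155 0" --pt "0.0 0.001 -0.001 0.165 0" --pt "0.0 0.001 -0.001 0.165 0"

```text
t: 23.5
tool_pos: [0.5698, -0.2601, 0.2313]
tool_rot: [1.06, -2.954, -0.007]
contact_force: [-0.3, -0.0, -0.5]
opening: -0.0001
grip_force: 0.0
```

Request:
apply_moves --pt "0.0 0.006 0.013 0 0.03" --pt "0.0 0.01 0.025 0 0.08" --pt "0.0 0.012 0.036 0 0.13" --pt "0.0 0.014 0.048 0 0.18" --pt "0.0 0.0143 0.059 0 0.23" --pt "0.0 0.0145 0.0705 0 0.28" --pt "0.0 0.014 0.0815 0 0.33" --pt "0.0 0.013 0.092 0 0.38" --pt "0.0 0.0112 0.1035 0 0.42"

```text
t: 24.25
tool_pos: [0.4971, -0.1894, 0.2373]
tool_rot: [-0.415, 3.109, -0.009]
contact_force: [2.5, -3.1, -2.5]
opening: 0.0001
grip_force: 2.2
```

Request:
apply_moves --pt "0.0 0.002 0.012 0 0.04" --pt "0.0 0.0036 0.024 0 0.08" --pt "0.0 0.004 0.035 0 0.12" --pt "0.0 0.004 0.0453 0 0.16" --pt "0.0 0.003 0.054 0 0.18" --pt "0.0 0.0023 0.0634 0 0.18" --pt "0.0 0.001 0.072 0 0.18" --pt "0.0 0.001 0.072 0 0.18" --pt "0.0 0.001 0.072 0 0.18" --pt "0.0 0.001 0.072 0 0.18"

```text
t: 25.08
tool_pos: [0.4764, -0.1197, 0.2347]
tool_rot: [-0.138, 3.138, -0.001]
contact_force: [0.7, -0.2, 0.2]
opening: 0.0004
grip_force: 0.0
```

```bash
cat >> h.py <<'E'
def pegs(p):
    return [(np.round(w:=onplane(p,*c,.099)[:2]-AX,4), round(float(np.degrees(np.arctan2(w[1],w[0]))%360),1)) for c,a in blobs(p,(20,150,120),(35,255,255),15) if .15<np.linalg.norm(onplane(p,*c,.099)[:2]-AX)<.18]
E
python3 - <<'E'
from h import *
p=cam('top');print(pegs(p));o=telemetry.get_obs();print(o['t'],o['tool_pos'],o['contact_force'],o['tool_rot'])
E
```

```text
[(array([ 0.1563, -0.0533]), 341.2), (array([-0.0535, -0.155 ]), 251.0), (array([-0.1556,  0.0528]), 161.3)]
25.1333 [ 0.47634496 -0.11988615  0.23457726] [ 0.05881268 -0.30947174 -1.14710855] [-1.37117897e-01  3.13846543e+00 -3.76853137e-04]
```

Request:
apply_moves --pt "0.0 0 0 -0.03 0" --pt "0.0 0 0 -0.07 0" --pt "0.0 0 0 -0.11 0" --pt "0.0 0 0 -0.15 0" --pt "0.0 0 0 -0.19 0" --pt "0.0 0 0 -0.2 0" --pt "0.0 0 0 -0.2 0"

```text
t: 25.72
tool_pos: [0.4769, -0.1204, 0.4397]
tool_rot: [-0.136, 3.13, -0.006]
contact_force: [-0.3, 0.4, 0.9]
opening: -0.0001
grip_force: 0.0
```

```bash
python3 - <<'E'
from h import *
p=cam('top');print(pegs(p));nuts(p,.115);o=telemetry.get_obs();print(o['t'],o['tool_pos'])
print(shift(*bar(0)[:2],.425,np.radians(95)))
E
```

```text
[(array([ 0.1486, -0.0613]), 337.6), (array([ 0.1277, -0.1042]), 320.8), (array([0.1035, 0.1275]), 50.9), (array([-0.1277,  0.1027]), 141.2)]
nut 0.71 [239.4, 146.7, 252.3, 157.9] [0.6557 0.0869] 31.1 0.095
nut 0.64 [215.1, 148.0, 227.2, 159.7] [0.6517 0.1572] 34.4 0.13
nut 0.6 [239.2, 164.4, 254.5, 174.9] [0.6085 0.0842] 52.3 0.27
nut 0.52 [218.5, 165.0, 231.8, 176.0] [0.6064 0.1528] 19.2 0.157
nut 0.43 [259.8, 97.6, 371.6, 218.1] [ 0.6647 -0.1049] 46.4 0.982
nut 0.38 [104.0, 150.1, 134.8, 173.4] [0.6331 0.4549] 4.4 0.651
25.8167 [ 0.47613065 -0.11994871  0.43350221]
(array([-0.1738,  0.3497,  0.0085]), np.float64(-0.0), np.float64(-2.06))
```

Request:
apply_moves --pt "0.05 -0.174 0.35 0.008 0" --pt "0.05 -0.174 0.35 0.008 0" --pt "0.05 -0.174 0.35 0.008 0" --pt "0.05 -0.174 0.35 0.008 0" --pt "0.05 -0.174 0.35 0.008 0" --pt "0.05 -0.174 0.35 0.008 0" --pt "0.05 -0.174 0.35 0.008 0" --pt "0.05 -0.174 0.35 0.008 0" --pt "0.05 -0.174 0.35 0.008 0" --pt "0.05 -0.174 0.35 0.008 0" --pt "0.05 -0.174 0.35 0.008 0" --pt "0.05 -0.174 0.35 0.008 0"

```text
t: 26.82
tool_pos: [0.6188, 0.2447, 0.4221]
tool_rot: [0.139, -3.132, 0.003]
contact_force: [-0.8, -0.8, -0.6]
opening: 0.0503
grip_force: 0.0
```

Request:
apply_moves --pt "0.05 0 0 0.03 0" --pt "0.05 0 0 0.06 0" --pt "0.05 0 0 0.08 0" --pt "0.05 0 0 0.083 0" --pt "0.05 0 0 0.083 0" --pt "0.0 0 0 0.083 0" --pt "0.0 0 0 0.083 0" --pt "0.0 0 0 0.083 0" --pt "0.0 0 0 0.083 0" --pt "0.0 0 0 0.083 0" --newtons 80

```text
t: 27.65
tool_pos: [0.6199, 0.2424, 0.3462]
tool_rot: [-0.135, 3.135, -0.008]
contact_force: [-1.1, -9.0, 4.3]
opening: 0.0092
grip_force: 78.0
```

```bash
python3 - <<'E'
from h import *
o=telemetry.get_obs();print(o['t'],o['tool_pos'],o['opening'],o['contact_force'])
b=bar(0)
for t in np.arange(0,1.01,.05): d=bar(t)-b;print(round(t,2),np.round([d[:2]@U,-d[2]],4))
E
```

```text
27.65 [0.61990805 0.24236797 0.34621644] 0.0092144594601705 [-1.12157992 -8.97277428  4.2908444 ]
0.0 [ 0. -0.]
0.05 [-0.004  -0.0107]
0.1 [-0.0086 -0.0211]
0.15 [-0.0137 -0.0313]
0.2 [-0.0192 -0.0413]
0.25 [-0.0253 -0.0509]
0.3 [-0.0318 -0.0603]
0.35 [-0.0388 -0.0693]
0.4 [-0.0463 -0.0779]
0.45 [-0.0541 -0.0861]
0.5 [-0.0624 -0.094 ]
0.55 [-0.071  -0.1014]
0.6 [-0.08   -0.1084]
0.65 [-0.0894 -0.1149]
0.7 [-0.099 -0.121]
0.75 [-0.109  -0.1266]
0.8 [-0.1192 -0.1316]
0.85 [-0.1297 -0.1362]
0.9 [-0.1403 -0.1402]
0.95 [-0.1512 -0.1436]
1.0 [-0.1622 -0.1466]
```

Request:
apply_moves --pt "0.0 0 -0.002 -0.0053 0" --pt "0.0 0 -0.004 -0.0107 0" --pt "0.0 0 -0.0063 -0.016 0" --pt "0.0 0 -0.0086 -0.0211 0" --pt "0.0 0 -0.0111 -0.0262 0" --pt "0.0 0 -0.0137 -0.0313 0" --pt "0.0 0 -0.0164 -0.0363 0" --pt "0.0 0 -0.0192 -0.0413 0" --pt "0.0 0 -0.0222 -0.0461 0" --pt "0.0 0 -0.0253 -0.0509 0" --pt "0.0 0 -0.0285 -0.0556 0" --pt "0.0 0 -0.0318 -0.0603 0"

```text
t: 28.65
tool_pos: [0.6223, 0.213, 0.4022]
tool_rot: [-0.137, 3.136, 0.006]
contact_force: [8.2, 8.0, -7.8]
opening: 0.0095
grip_force: 78.0
```

Request:
apply_moves --pt "0.0 0 -0.0035 -0.0045 0" --pt "0.0 0 -0.007 -0.009 0" --pt "0.0 0 -0.0107 -0.0133 0" --pt "0.0 0 -0.0145 -0.0176 0" --pt "0.0 0 -0.0184 -0.0217 0" --pt "0.0 0 -0.0223 -0.0258 0" --pt "0.0 0 -0.0264 -0.0298 0" --pt "0.0 0 -0.0306 -0.0337 0" --pt "0.0 0 -0.0349 -0.0374 0" --pt "0.0 0 -0.0392 -0.0411 0" --pt "0.0 0 -0.0437 -0.0446 0" --pt "0.0 0 -0.0482 -0.0481 0"

```text
t: 29.65
tool_pos: [0.6261, 0.1665, 0.4529]
tool_rot: [-0.14, 3.134, 0.012]
contact_force: [3.9, 10.3, -3.4]
opening: 0.009
grip_force: 78.0
```

Request:
apply_moves --pt "0.0 0 -0.0047 -0.0033 0" --pt "0.0 0 -0.0094 -0.0065 0" --pt "0.0 0 -0.0142 -0.0096 0" --pt "0.0 0 -0.019 -0.0126 0" --pt "0.0 0 -0.024 -0.0155 0" --pt "0.0 0 -0.029 -0.0182 0" --pt "0.0 0 -0.0341 -0.0208 0" --pt "0.0 0 -0.0392 -0.0232 0" --pt "0.0 0 -0.0444 -0.0256 0" --pt "0.0 0 -0.0497 -0.0278 0" --pt "0.0 0 -0.055 -0.0298 0" --pt "0.0 0 -0.0603 -0.0318 0"

```text
t: 30.65
tool_pos: [0.6309, 0.107, 0.4882]
tool_rot: [-0.142, 3.132, 0.014]
contact_force: [-0.3, 10.9, 5.3]
opening: 0.009
grip_force: 78.1
```

```bash
python3 - <<'E'
from h import *
o=telemetry.get_obs();print(o['t'],o['tool_pos'],o['opening'],o['contact_force'])
p=cam('top');print(pegs(p));C=cloud(p);g=p['img']
p2=cam('scene');a=cv2.resize(g[90:230,170:410],(800,466),interpolation=cv2.INTER_CUBIC);cv2.imwrite('pics/t7.png',a)
cv2.imwrite('pics/s7.png',cv2.resize(p2['img'][150:330,150:400],(750,540),interpolation=cv2.INTER_CUBIC))
E
```

```text
30.65 [0.63093954 0.10695137 0.48824921] 0.008970807867772214 [-0.258343   10.89532503  5.317023  ]
[(array([ 0.1482, -0.0609]), 337.6), (array([ 0.1277, -0.1042]), 320.8), (array([0.1038, 0.1276]), 50.9), (array([-0.104 , -0.1266]), 230.6)]
```

View pics/s7.png

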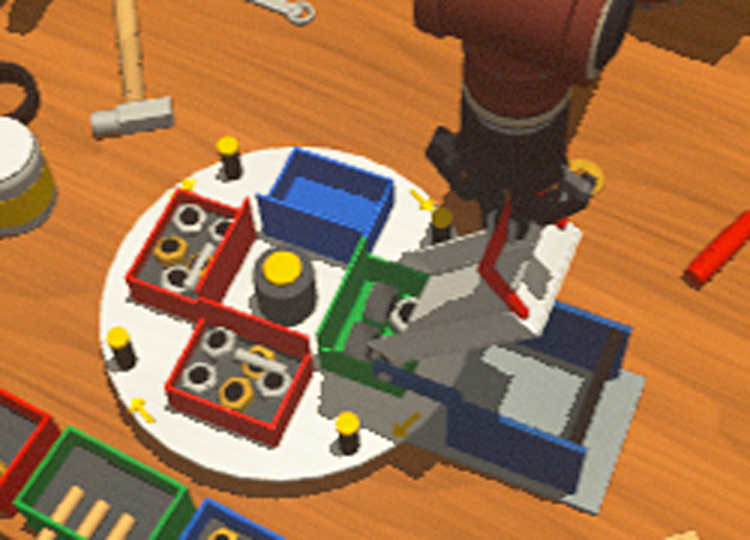

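The scene view shows the tray steeply raised and nuts in the green bin at about (380,310). I'll lower the tray and check.

Request:
apply_moves --pt "0.0 0 0.0106 0.004 0" --pt "0.0 0 0.0211 0.0086 0" --pt "0.0 0 0.0313 0.0136 0" --pt "0.0 0 0.0413 0.0192 0" --pt "0.0 0 0.0509 0.0253 0" --pt "0.0 0 0.0603 0.0318 0" --pt "0.0 0 0.0693 0.0388 0" --pt "0.0 0 0.0779 0.0462 0" --pt "0.0 0 0.0862 0.0541 0" --pt "0.0 0 0.094 0.0623 0" --pt "0.0 0 0.1015 0.0709 0" --pt "0.0 0 0.1085 0.0799 0"

```text
t: 31.75
tool_pos: [0.6221, 0.2128, 0.4074]
tool_rot: [-0.137, 3.133, -0.001]
contact_force: [-0.9, -1.3, 4.1]
opening: 0.0089
grip_force: 78.3
```

Request:
apply_moves --pt "0.0 0 0.0065 0.0094 0" --pt "0.0 0 0.0126 0.019 0" --pt "0.0 0 0.0181 0.029 0" --pt "0.0 0 0.0232 0.0392 0" --pt "0.0 0 0.0278 0.0496 0" --pt "0.0 0 0.0318 0.0603 0" --pt "0.0 0 0.033 0.065 0" --pt "0.0 0 0.033 0.065 0" --pt "0.0 0 0.033 0.065 0"

```text
t: 32.5
tool_pos: [0.6202, 0.243, 0.3509]
tool_rot: [-0.134, 3.134, -0.013]
contact_force: [-19.4, -20.1, 43.8]
opening: 0.009
grip_force: 83.1
```

Request:
apply_moves --pt "0.05 0 0 0 0" --pt "0.05 0 0 0 0" --pt "0.05 0 0 0 0" --pt "0.05 0 0 0 0" --pt "0.05 0 0 -0.03 0" --pt "0.05 0 0 -0.06 0" --pt "0.05 0 0 -0.08 0" --pt "0.05 0 0 -0.08 0" --pt "0.05 0.08 0 -0.08 0" --pt "0.05 0.16 0 -0.08 0" --pt "0.05 0.16 0 -0.08 0" --pt "0.05 0.16 0 -0.08 0"

```text
t: 33.5
tool_pos: [0.4573, 0.2314, 0.4154]
tool_rot: [0.137, -3.133, 0.001]
contact_force: [-0.2, 0.5, -0.0]
opening: 0.0498
grip_force: 0.0
```

```bash
python3 - <<'E'
from h import *
o=telemetry.get_obs();print(o['t'],o['tool_pos'],o['opening'],o['contact_force'])
p=cam('top');print(pegs(p));C=cloud(p);g=p['img']
hsv=cv2.cvtColor(g,cv2.COLOR_BGR2HSV)
red=((hsv[...,0]<8)|(hsv[...,0]>172))&(hsv[...,1]>150)
W=C[red&(C[...,2]>.13)&(C[...,0]<.8)&(C[...,0]>.5)&(abs(C[...,1]-.25)<.1)]
top=W[W[:,2]>W[:,2].max()-.012];print('bar',len(top),np.median(top,0))
p2=cam('scene')
a=cv2.resize(g[110:210,190:330],(700,500),interpolation=cv2.INTER_CUBIC);b=cv2.resize(p2['img'][190:310,200:380],(750,500),interpolation=cv2.INTER_CUBIC)
cv2.imwrite('pics/t8.png',cv2.resize(np.hstack([a,b]),(800,276)))
E
```

```text
33.5 [0.4573227  0.23142092 0.41544024] 0.04984061862634358 [-0.21406935  0.52247382 -0.00277387]
[(array([ 0.1277, -0.1042]), 320.8), (array([0.1038, 0.1276]), 50.9), (array([-0.104 , -0.1266]), 230.6), (array([-0.1274,  0.1027]), 141.1)]
bar 9 [0.50179023 0.19779377 0.54748916]
```

View pics/t8.png

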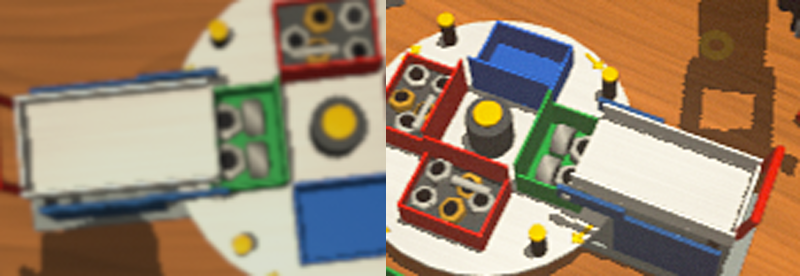

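The views show all four nuts in the green bin: two flat, and two on edge against the hub wall. The tray is empty and down. Now the second carousel push.

Request:
apply_moves --pt "0.0 -0.005 -0.035 0 -0.05" --pt "0.0 -0.01 -0.075 0 -0.1" --pt "0.0 -0.016 -0.115 0 -0.15" --pt "0.0 -0.022 -0.155 0 -0.2" --pt "0.0 -0.027 -0.195 0 -0.25" --pt "0.0 -0.033 -0.235 0 -0.3" --pt "0.0 -0.038 -0.275 0 -0.35" --pt "0.0 -0.044 -0.315 0 -0.4" --pt "0.0 -0.05 -0.355 0 -0.45" --pt "0.0 -0.055 -0.395 0 -0.5" --pt "0.0 -0.061 -0.435 0 -0.55" --pt "0.0 -0.065 -0.47 0 -0.6" --newtons 30

```text
t: 34.6
tool_pos: [0.5658, -0.2338, 0.4163]
tool_rot: [1.06, -2.956, -0.003]
contact_force: [-0.0, 0.9, 0.4]
opening: -0.0
grip_force: 0.0
```

Request:
apply_moves --pt "0.0 0 0 0 0" --pt "0.0 0 0 0 0"

```text
t: 34.77
tool_pos: [0.5656, -0.2331, 0.416]
tool_rot: [1.053, -2.958, -0.005]
contact_force: [0.3, -0.3, -0.6]
opening: 0.0003
grip_force: 0.0
```

```bash
python3 - <<'E'
from h import *
o=telemetry.get_obs();print(o['t'],o['tool_pos'],o['q'])
p=cam('top');print(pegs(p));C=cloud(p);g=p['img']
hsv=cv2.cvtColor(g,cv2.COLOR_BGR2HSV)
red=((hsv[...,0]<8)|(hsv[...,0]>172))&(hsv[...,1]>150)
W=C[red&(C[...,2]>.13)&(C[...,0]<.8)&(C[...,0]>.5)&(abs(C[...,1]-.25)<.1)]
top=W[W[:,2]>W[:,2].max()-.012];print('bar',len(top),np.median(top,0))
R=Ro.from_rotvec(o['tool_rot']).as_matrix();print('yaw',np.degrees(np.arctan2(R[1,1],R[0,1])))
print(shift(.5705,-.2604,.235))
E
```

```text
34.7667 [ 0.5655926  -0.23309481  0.41603592] [-5.12612765e-01  1.60729645e-02  1.63151931e+00  6.04732182e-04
  1.49773292e+00 -2.76764337e+00]
[(array([ 0.1482, -0.0609]), 337.6), (array([ 0.1277, -0.1042]), 320.8), (array([0.1038, 0.1276]), 50.9), (array([-0.1274,  0.1027]), 141.1)]
bar 140 [0.61955071 0.24176277 0.19495724]
yaw 129.20105794308876
[ 0.0142 -0.0259  0.1813]
```

The tray is level again. I'll lower behind the peg and push as before.

Request:
apply_moves --pt "0.0 0.014 -0.026 0 0" --pt "0.0 0.014 -0.026 0.03 0" --pt "0.0 0.014 -0.026 0.07 0" --pt "0.0 0.014 -0.026 0.11 0" --pt "0.0 0.014 -0.026 0.145 0" --pt "0.0 0.014 -0.026 0.17 0" --pt "0.0 0.014 -0.026 0.181 0" --pt "0.0 0.014 -0.026 0.181 0"

```text
t: 35.48
tool_pos: [0.5698, -0.2581, 0.2335]
tool_rot: [1.059, -2.953, -0.01]
contact_force: [-1.0, 0.5, 0.1]
opening: -0.0001
grip_force: 0.0
```

Request:
apply_moves --pt "0.0 0.006 0.013 0 0.03" --pt "0.0 0.01 0.025 0 0.08" --pt "0.0 0.012 0.036 0 0.13" --pt "0.0 0.014 0.048 0 0.18" --pt "0.0 0.0143 0.059 0 0.23" --pt "0.0 0.0145 0.0705 0 0.28" --pt "0.0 0.014 0.0815 0 0.33" --pt "0.0 0.013 0.092 0 0.38" --pt "0.0 0.0112 0.1035 0 0.42"

```text
t: 36.23
tool_pos: [0.4977, -0.1876, 0.2409]
tool_rot: [-0.415, 3.108, -0.009]
contact_force: [3.0, -3.2, -2.5]
opening: 0.0001
grip_force: 2.1
```

Request:
apply_moves --pt "0.0 0.002 0.012 0 0.04" --pt "0.0 0.0036 0.024 0 0.08" --pt "0.0 0.004 0.035 0 0.12" --pt "0.0 0.004 0.0453 0 0.16" --pt "0.0 0.003 0.054 0 0.18" --pt "0.0 0.0023 0.0634 0 0.18" --pt "0.0 0.001 0.072 0 0.18" --pt "0.0 0.001 0.072 0 0.18" --pt "0.0 0.001 0.072 0 0.18" --pt "0.0 0.001 0.072 0 0.18"

```text
t: 37.07
tool_pos: [0.4768, -0.1181, 0.238]
tool_rot: [-0.138, 3.138, -0.001]
contact_force: [-0.4, -0.1, -0.6]
opening: 0.0
grip_force: 0.0
```

Request:
apply_moves --pt "0.0 0 0 -0.03 0" --pt "0.0 0 0 -0.07 0" --pt "0.0 0 0 -0.11 0" --pt "0.0 0 0 -0.15 0" --pt "0.0 0.04 0 -0.16 0" --pt "0.0 0.08 0 -0.16 0" --pt "0.0 0.08 0 -0.16 0" --pt "0.0 0.08 0 -0.16 0" --pt "0.0 0.08 0 -0.16 0" --pt "0.0 0.08 0 -0.16 0" --pt "0.0 0.08 0 -0.16 0" --pt "0.0 0.08 0 -0.16 0"

```text
t: 38.07
tool_pos: [0.3977, -0.1251, 0.3974]
tool_rot: [0.138, -3.137, -0.001]
contact_force: [-0.3, -0.3, 0.5]
opening: 0.0002
grip_force: 0.0
```

```bash
python3 - <<'E'
from h import *
o=telemetry.get_obs();print(o['t'],o['tool_pos'],o['contact_force'])
p=cam('top');print(pegs(p));cv2.imwrite('pics/t9.png',cv2.resize(p['img'][90:290,130:410],None,fx=2.8,fy=2.8,interpolation=cv2.INTER_CUBIC))
E
```

```text
38.0667 [ 0.3977118  -0.12514343  0.3973747 ] [-0.32557732 -0.32783573  0.54144847]
[(array([ 0.127 , -0.1053]), 320.3), (array([0.1052, 0.1267]), 50.3), (array([-0.1052, -0.1253]), 230.0), (array([-0.1265,  0.1034]), 140.7)]
```

View pics/t9.png

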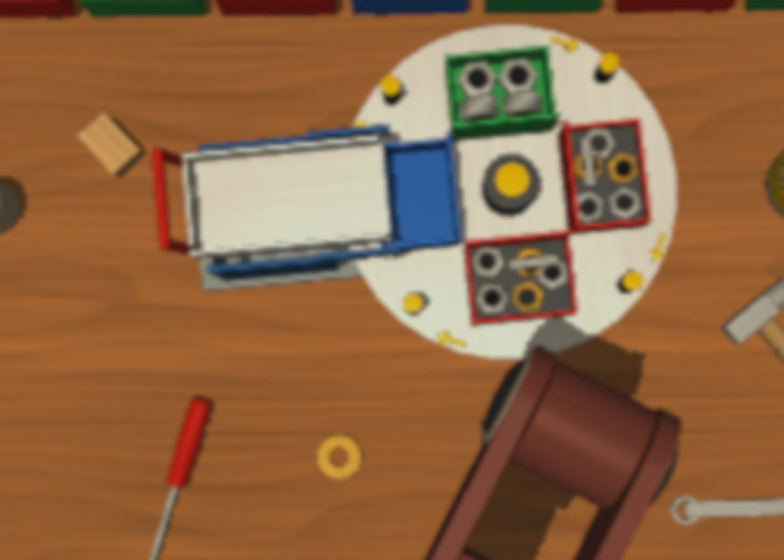

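The top view shows the blue bin under the lip at (420,190), the green bin holding all four nuts at (500,90), and the tray level. I'll let it settle and then hand in.

Request:
apply_moves --pt "0.0 0 0 0 0" --pt "0.0 0 0 0 0" --pt "0.0 0 0 0 0" --pt "0.0 0 0 0 0" --pt "0.0 0 0 0 0" --pt "0.0 0 0 0 0" --pt "0.0 0 0 0 0" --pt "0.0 0 0 0 0" --pt "0.0 0 0 0 0" --pt "0.0 0 0 0 0" --pt "0.0 0 0 0 0" --pt "0.0 0 0 0 0"

```text
t: 39.12
tool_pos: [0.3969, -0.125, 0.3977]
tool_rot: [0.137, -3.139, 0.0]
contact_force: [-0.1, 0.5, 0.1]
opening: 0.0001
grip_force: 0.0
```

```bash
python3 -c "
from station import ctrl
print(ctrl.finish_job())"
```

```text
the job is handed in; nothing more can be done
None
```

I handed the job in at about 39 s: the last top view showed all four nuts in the green bin, the tray down, and the blue bin under the lip at the second detent; the hand-in returned no verdict.

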